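# Put a batch of sample tubes on nitrogen purge

## Task

Put this batch on purge: carry the tube rack by its bar, keeping it upright, and lower it gently into the purge bay, letting go only when all four posts are home in the corner sockets. Then open the blue-wheeled nitrogen valve (counterclockwise from above) by half a turn of its stem, not counting the wheel's slack: count from where the red-and-yellow bar on the hub starts to turn, and do not run well past. Leave the bottle, the jar, the beaker and the spanner alone.

Things in the scene. Friction and masses are not known exactly. Their poses are not given: they have to be found in the camera images.
- rack: Stacking tube rack, 146 x 86 x 161 mm high, 0.5 to 0.85 kg, eight glass tubes fixed in it. Origin: centre of its footprint, underside of the feet; x along its length. Four round posts, 14 mm diameter, at x +-66, y +-36 mm, up to 112 mm; feet tapered to 8 mm over the lowest 8 mm. White plate at 96 mm, stoppers up to 124 mm. Same when turned by half a turn.
- rack_bar (a point): Middle of the rack's black carrying bar: a round bar, 12 mm in diameter, along the rack's x, 155 mm above the rack's underside, on two thin uprights at x = +-42 mm. Grip it across the rack's y. Axes parallel to the rack's.
- bay: Purge bay: steel bottom frame for the rack, 158 x 98 mm, fixed to the bench. Origin: centre of its underside; x along its length. Four square sockets at x +-66, y +-36 mm, open upwards, 19 mm wide inside, walls 3.5 mm, mouths 30 mm and floors 8 mm above the bench. When home the rack's origin is 8 mm above the bay's, axes parallel (either way round).
- valve: Grey gate valve fixed to the bench; its pipe lies along the valve's x, reaching +-139 mm, below 90 mm high; bonnet under the wheel 68 mm wide, up to 101 mm high. A round pressure gauge, 54 mm across, stands on the pipe at x = 112 mm, just outside the rim (x 92 to 143 mm), up to 190 mm high. Origin: on the bench under the stem's axis; z up.
- wheel_hub (a point): Centre of the blue handwheel, on the vertical stem axis 150 mm above the bench, axes as the valve's. Wheel 160 mm across; rim 13 mm thick, 67 to 80 mm from the axis; three spokes 12 mm wide and 10 mm high, mid-height 150 mm, with open windows between the hub (radius 24 mm) and the rim. The stem's bar and two lugs on the hub keep within 25 mm of the axis and 28 mm above this point.
- stem (a joint): Turn of the stem (rad): 0 = shut, as at the start; grows counterclockwise seen from above; half a turn is 3.14. Seen as a 48 mm bar across the top of the hub, half red, half yellow; the red end points along the valve's +x at 0, -x at half a turn. Needs about 0.35 N m (8 N at 45 mm), stays where left.
- wheel (a joint): Angle of the wheel on the stem (rad), counterclockwise positive. Lost-motion wheel: it turns freely (under 0.05 N m) from 0 to 2.22. At 2.22 its lugs meet the bar and further counterclockwise turning opens the stem; at 0, clockwise turning closes it. Starts at 0.2 to 1.7. One spoke points along the valve's x turned by stem + wheel, the others 2.094 either side.
- reagent: Amber bottle, 68 mm in diameter, 150 mm high, standing loose, often between the rack and the bay or valve; origin at its underside. Leave it alone.
- beaker: White beaker, 68 mm in diameter, 85 mm high, standing loose; origin at its underside. Leave it alone.
- spanner: Steel spanner, 170 mm long, lying loose on the bench along its x; origin at its underside. Leave it alone.
- jar: White jar with a blue cap, 70 mm in diameter, 110 mm high, standing loose; origin at its underside. Leave it alone.

How it is judged:
On the way, in this order (a step that is already met when the one before it is completed fails the run):
1. the rack, still held, is lowered home into the four sockets (horizontal distance between rack and bay below 0.006 m and z of rack in the frame of bay below 0.015 m and contact force between the fingers and rack above 0.5 N), for 0.1 s.
2. the rack is fully home in the bay's four sockets and let go, with the valve still shut (horizontal distance between rack and bay below 0.006 m and z of rack in the frame of bay below 0.012 m and angle between the x axis of rack and the x axis of bay, either way round below 0.1 rad and angle between rack's own z axis and vertical below 0.05 rad and contact force between the fingers and rack below 0.1 N and value of joint stem below 0.2 rad), for 0.2 s.
3. the wheel's slack is taken up in the opening direction before the stem has turned much (value of joint wheel above 2.12 rad and value of joint stem below 0.6 rad).
4. the stem is opened by half a turn, within 17 degrees (value of joint stem between 2.84 and 3.44 rad), for 0.2 s.
At the end, for the whole second after the job is handed in: The stem stands half a turn open (3.14 rad, within 0.3 rad), at rest; the rack stands released in the bay with all four feet on the socket floors (origin within 6 mm of the bay's axis and less than 12 mm above its underside, parallel within 0.1 rad, upright within 0.05 rad), at rest (all of step 4 and horizontal distance between rack and bay below 0.006 m and z of rack in the frame of bay below 0.012 m and angle between the x axis of rack and the x axis of bay, either way round below 0.1 rad and angle between rack's own z axis and vertical below 0.05 rad and linear speed of rack below 0.02 m/s and velocity of joint stem below 0.05 rad/s); the robot touches nothing.
It fails at once if the rack is tipped by more than 20 degrees (angle between rack's own z axis and vertical above 0.35 rad).
It fails at once if the rack is slammed into the bay (over 80 N) (contact force between rack and bay above 80 N).
It fails at once if the stem is run well past half a turn (over 0.6 of a turn) (value of joint stem above 3.8 rad).
It fails at once if the bottle, the jar or the beaker is tipped (angle between any of reagent, jar, beaker's own z axis and vertical above 0.3 rad).
It fails at once if the bottle, the jar, the beaker or the spanner is moved by more than 3 cm (distance of any of reagent, jar, beaker, spanner from where it was at the start of the episode above 0.03 m).
It also fails if it takes over 72 s, if anything falls off the work surface, if the arm or the gripper's body presses on something with over 40 N, if the wrist force passes 120 N, or if a joint passes its speed limit or range.

## Robot

A 6-joint arm with a two-finger parallel gripper is mounted at the origin on the work surface. World frame = base frame: x ahead of the robot, y to its left, z up, the work surface at z = 0. Lengths are in m, angles in rad, forces in N, time in s.
With the tool pointing down it reaches from about 0.275 to 0.75 m from the base axis. Payload 10.2 kg.
Tool frame: the origin (TCP) lies at the very end of the fingers, on their centre line; the grasp point (between the pads) lies 19 mm behind it; z points along the fingers, y is the line along which they close (so a half turn about z gives the same grasp; the last joint's range is limited). The gripper opens to 85 mm and grips with 20 to 120 N. Pads are 22 mm wide; open, the fingers measure 114 mm over their backs; the gripper's body (76 mm by 85 mm) begins 54 mm behind the grasp point. The pads swing forward as they close: fully open they stand 13 mm farther back than shut.
Start: joints at [0.975, 0.313, 1.498, -0, 1.331, -0.223], TCP at [0.191, 0.489, 0.231] pointing down, gripper open.
Joint ranges: [-2.94, 2.94], [-0.97, 2.17], [0.19, 2.56], [-1.23, 4.37], [0.02, 3.11], [-2.88, 2.88]. Speed limits (rad/s): [2.39, 2.39, 3.01, 3.14, 3.14, 3.14].

## Interface

Orientations are given as [roll, pitch, yaw] about the fixed x, y, z axes, in that order (R = Rz(yaw) Ry(pitch) Rx(roll)).
In Python, from rig import arm gives the robot as it stands. Calls block until the motion is done:
- arm.move_ptp(position, orientation): joint-space move of the TCP to a pose.
- arm.move_straight(position, feed=0.15, attitude=None, stop_force=None): straight line of the TCP; attitude=None keeps the orientation; feed is the mean speed in m/s. With stop_force (N) it stops when the force on the tool has changed by that much, and returns True; else False.
- arm.move_j(angles): joint-space move.
- arm.gripper_to(opening): opening from 0.0 (shut) to 1.0 (fully open); the grip force is fixed at half the most; returns when the fingers have stopped.
- arm.dwell(seconds).
- arm.inverse_kinematics(position, orientation): joint angles nearest the present ones, or None.
- arm.sense(): the state.
- arm.grab_frame(name): name is "side" or "top" or "wrist"; returns (picture, depth): 480x640x3 uint8, blue, green, red; 480x640 float32, m along the optical axis (not along the pixel's ray), 0 where there is no reading.
- arm.calibration(name): a dict with "fx", "fy", "cx", "cy" (pixels), "rvec" (rotation vector, rad) and "tvec" (3), from world to camera coordinates, as OpenCV has them. Camera axes: x right, y down, z forward; pixel columns grow to the right and rows downward; lengths in m; the calibration is good to about 2 mm. A picture is of the moment at which its call begins: read the wrist's pose just before it. calibration takes no time and is no camera call; for the wrist camera it gives the pose at the moment of the call.
A pose or a line that the arm cannot do raises arm.PlanningError and nothing moves.
- arm.hand_in(): hands the job in; it is judged then, once.
Trained networks look in the newest picture that a camera, given by its name, has taken for a name from the list of things; names that differ only in an ending like _2 or _b are one class to them, and where a whole thing is asked for, a point or a joint stands for the part that bears it (a point fixed in the world has none). Each returns a list of dicts, best first, with "p" (0 to 1); they miss things now and then, are a little off and sometimes report something else, mostly with a low value. They report only what shows in the picture. A call takes as long as a camera call.
- arm.recognise(camera, name): "bbox" ([left, top, width, height] in pixels, round what is visible of it).
- arm.place_of(camera, name): "pixel" ([column, row] in pixels: a listed point, or the origin of a listed thing).
The state is a dict: "t": time; "joint_positions": joint angles; "dq": joint speeds; "joint_torque": joint torques, N m; "tool_pos": TCP position; "tcp_rot": TCP orientation; "contact_force": force on the tool from outside, world axes, zero at the start; "ft_torque": the same for the moment, N m; "gripper_width": opening from 0.0 (shut) to 1.0 (fully open); "grip_force": force on a finger pad.
Only numpy, scipy, OpenCV 4.12 (cv2) and the standard library are available. Lean on these libraries where they do the work, as an engineer would, in place of code of your own. Each camera call takes 0.05 s, during which the arm holds its last target. There are 200 camera calls.

## Working session

There is one attempt and no reset: what is moved stays moved. The work goes in short steps, each a Python script; the robot and the scene stay as the last script left them, time stands still between calls to the robot, and variables do not carry over. Pictures are saved under pics/ and viewed, at most 10 in all, crops included, and the job is handed in when it is done.

```bash
ls; mkdir -p pics; cat > h.py <<'E'
import numpy as np, cv2
from rig import arm
def cam(n):
    c=arm.calibration(n); R=cv2.Rodrigues(np.array(c["rvec"],float))[0]; return c,R,np.array(c["tvec"],float).ravel()
def cloud(d,c,R,t):
    v,u=np.mgrid[0:480,0:640]; P=np.stack([(u-c["cx"])/c["fx"]*d,(v-c["cy"])/c["fy"]*d,d],-1)
    return (P-t)@R   # R^T(P-t)
def atz(px,z,c,R,t):
    r=R.T@np.array([(px[0]-c["cx"])/c["fx"],(px[1]-c["cy"])/c["fy"],1]); o=-R.T@t
    return o+r*(z-o[2])/r[2]
E
python3 - <<'E'
from h import *
for n in ("top","side"):
    im,d=arm.grab_frame(n); cv2.imwrite(f"pics/{n}0.png",im); np.save(f"pics/{n}0.npy",d)
    c=cam(n); print(n,"cam at",(-c[1].T@c[2]).round(3))
    for k,z in dict(rack=0,rack_bar=.155,bay=0,valve=0,wheel_hub=.15,reagent=0,jar=0,beaker=0,spanner=0).items():
        print(k,[(np.round(q["p"],2),np.round(q["pixel"]),atz(q["pixel"],z,*c).round(3)[:2]) for q in arm.place_of(n,k)[:2]])
print(arm.sense())
E
```

```text
pics
rig.py
top cam at [0.378 0.01  0.991]
rack [(np.float64(0.83), array([314., 272.]), array([0.535, 0.014]))]
rack_bar [(np.float64(0.85), array([308., 257.]), array([0.536, 0.021]))]
bay [(np.float64(0.7), array([441., 268.]), array([ 0.531, -0.239]))]
valve [(np.float64(0.6), array([201., 287.]), array([0.516, 0.236]))]
wheel_hub [(np.float64(0.58), array([187., 279.]), array([0.508, 0.225]))]
reagent [(np.float64(0.82), array([266., 215.]), array([0.655, 0.106]))]
jar [(np.float64(0.61), array([313., 168.]), array([0.751, 0.005]))]
beaker [(np.float64(0.86), array([344., 354.]), array([ 0.373, -0.037]))]
spanner [(np.float64(0.79), array([459., 180.]), array([ 0.711, -0.294])), (np.float64(0.35), array([436., 268.]), array([ 0.531, -0.23 ]))]
side cam at [ 0.281 -0.82   0.697]
rack [(np.float64(0.82), array([300., 294.]), array([0.531, 0.021]))]
rack_bar [(np.float64(0.7), array([298., 226.]), array([0.534, 0.023]))]
bay [(np.float64(0.88), array([350., 388.]), array([ 0.532, -0.236])), (np.float64(0.36), array([226., 329.]), array([ 0.376, -0.028]))]
valve [(np.float64(0.64), 
[... 532 characters left out ...]
0.289]))]
{'t': 1.0, 'joint_positions': array([ 9.74593087e-01,  3.12890477e-01,  1.49774259e+00,  3.29413924e-05,
        1.33102732e+00, -2.23425654e-01]), 'dq': array([-0.00068516, -0.00147899, -0.00081656, -0.00183465, -0.00114778,
        0.00082757]), 'joint_torque': array([-2.61712463e-03, -4.12175667e+01, -2.59897113e+01, -3.86579568e-04,
        6.18792856e-04,  1.61610228e-05]), 'tool_pos': array([0.19121406, 0.4889232 , 0.231283  ]), 'tcp_rot': array([-3.14153370e+00, -4.62090959e-05,  2.76880724e+00]), 'contact_force': array([ 0.07580504, -0.18457948,  0.09440895]), 'ft_torque': array([ 0.03311353,  0.02111275, -0.02290186]), 'grip_force': 0.0, 'gripper_width': 0.998591876316552}
```

View pics/top0.png

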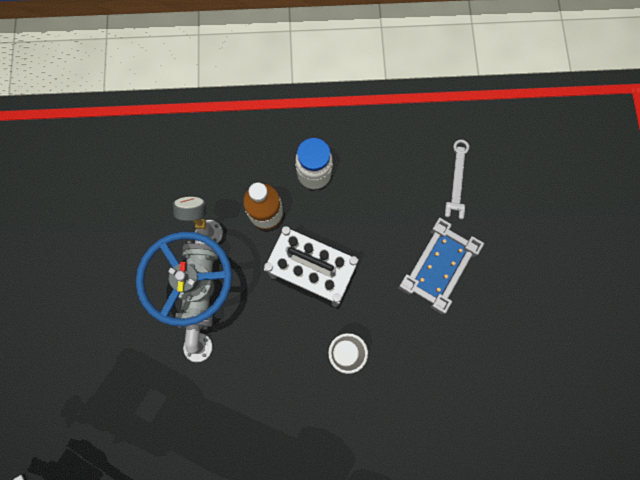

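View pics/side0.png

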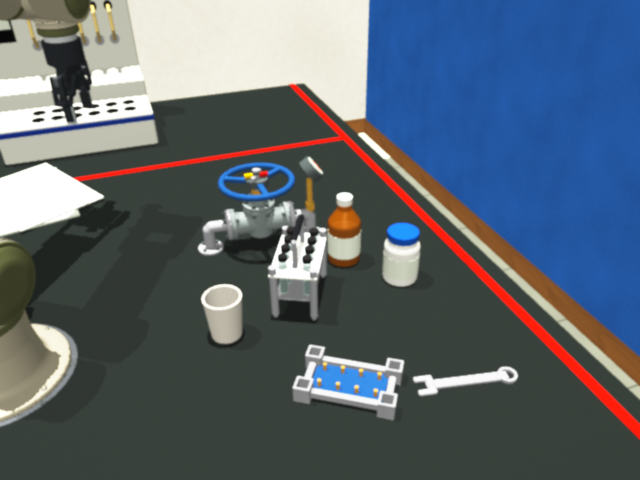

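The top view shows the rack at (312,265), bay at (441,266), wheel hub at (181,277) with the red end pointing up (+x), the gauge at (188,208), the bottle at (262,205) and the beaker at (347,353). The side view agrees. Next I'll get precise poses from depth.

```bash
cat >> h.py <<'E'
def rect(P,xy,r,z0,z1):
    m=(np.hypot(P[...,0]-xy[0],P[...,1]-xy[1])<r)&(P[...,2]>z0)&(P[...,2]<z1)
    q=P[m][:,:2].astype(np.float32); c,(w,h),a=cv2.minAreaRect(q*1000)
    if w<h: w,h,a=h,w,a+90
    return len(q),np.round(c,1),round(w,1),round(h,1),round((a+90)%180-90,1)
E
python3 - <<'E'
from h import *
for n in ("top","side"):
    d=np.load(f"pics/{n}0.npy"); c,R,t=cam(n); P=cloud(d,c,R,t)
    P[d==0]=9
    print(n,"rack plate",rect(P,(.535,.018),.1,.088,.101))
    print("bar",rect(P,(.535,.018),.07,.148,.17))
    print("bay rim",rect(P,(.531,-.237),.11,.023,.036), "bench z",np.median(P[(abs(P[...,0]-.45)<.02)&(abs(P[...,1]+.12)<.02)][:,2]))
    print("wheel",rect(P,(.51,.22),.1,.14,.163))
    m=(np.hypot(P[...,0]-.51,P[...,1]-.22)<.1)&(P[...,2]>.14)&(P[...,2]<.163)
    (x,y),r=cv2.minEnclosingCircle((P[m][:,:2]*1000).astype(np.float32)); print("circle",x,y,r)
    ctr=np.array([x,y])/1000; q=P[m][:,:2]-ctr; rr=np.hypot(*q.T); s=(rr>.035)&(rr<.06)
    a=np.degrees(np.arctan2(q[s,1],q[s,0])); h,e=np.histogram(a,36,(-180,180)); print([(int(e[i]),int(h[i])) for i in range(36) if h[i]>3])
    ph=np.angle(np.mean(np.exp(3j*np.radians(a))))/3; print("spoke mod120",np.degrees(ph))
    g=(np.hypot(P[...,0]-.63,P[...,1]-.22)<.06)&(P[...,2]>.12)&(P[...,2]<.2); print("gauge",P[g].mean(0) if g.any() else None)
    for k,xy in dict(reagent=(.657,.104),jar=(.745,.006),beaker=(.374,-.033)).items():
        m=(np.hypot(P[...,0]-xy[0],P[...,1]-xy[1])<.06)&(P[...,2]>.05)&(P[...,2]<.2); print(k,P[m].mean(0).round(3),P[m].max(0).round(3))
c=cam("wrist"); s=arm.sense(); o=-c[1].T@c[2]; print("wrist cam rel",o-s["tool_pos"],"axis",c[1][2], c[0])
E
```

```text
top rack plate (2320, array([533.7,  18.6]), 146.1, 86.4, 62.8)
bar (376, array([533.6,  18.5]), 93.2, 12.5, 63.1)
bay rim (511, array([ 533.5, -233.3]), 158.8, 98.0, -34.3) bench z 0.0003832601402516849
wheel (3191, array([511.8, 231.1]), 158.2, 157.5, -63.9)
circle 511.8692626953125 231.36239624023438 80.01222229003906
[(-100, 52), (-90, 63), (20, 52), (30, 59), (140, 38), (150, 84), (160, 6)]
spoke mod120 31.661248755267334
gauge [0.61257139 0.21889768 0.17022167]
reagent [0.647 0.102 0.11 ] [0.692 0.138 0.155]
jar [0.731 0.005 0.099] [0.772 0.04  0.116]
beaker [ 0.375 -0.042  0.078] [ 0.41  -0.005  0.089]
side rack plate (1007, array([531.1,  15.6]), 146.8, 86.5, 62.9)
bar (204, array([530.6,  14.2]), 90.0, 12.0, 62.5)
bay rim (925, array([ 531.2, -235.3]), 158.7, 102.2, -34.7) bench z 0.0010447310403703587
wheel (1499, array([509.8, 226.8]), 157.2, 156.1, -2.1)
circle 511.5891418457031 226.93995666503906 81.13157653808594
[(-100, 26), (-90, 14), (20, 27), (30, 30), (140, 15), (150, 57)]
spoke mod120 31.517864473601964
gauge [0.6149387  0.2085495  0.16381772]
reagent [0.65  0.086 0.098] [0.688 0.12  0.154]
jar [ 0.73  -0.012  0.089] [0.769 0.034 0.115]
beaker [ 0.374 -0.042  0.071] [ 0.408 -0.005  0.089]
wrist cam rel [-0.0721524   0.0279342   0.14392352] axis [ 0.28508771 -0.11249022 -0.95187759] {'fx': 359.7777745878139, 'fy': 359.7777745878139, 'cx': 318.55721423846325, 'cy': 234.14269895611557, 'rvec': array([-2.37225965, -1.62056325, -0.25309197]), 'tvec': array([-0.52433446, -0.04175457,  0.38134907])}
```

```bash
python3 - <<'E'
from h import *
r=np.radians(62.8)
arm.move_ptp([.532,.017,.25],[np.pi,0,r])
im,d=arm.grab_frame("wrist"); c,R,t=cam("wrist"); cv2.imwrite("pics/w1.png",im)
P=cloud(d,c,R,t); P[d==0]=9
print("bar",rect(P,(.532,.017),.07,.148,.165),"plate",rect(P,(.532,.017),.1,.09,.101))
print(arm.sense()["t"],arm.sense()["tool_pos"],arm.sense()["joint_positions"])
E
```

```text
bar (2074, array([533.7,  16.5]), 92.6, 11.6, 63.2) plate (9306, array([533.1,  15.5]), 146.3, 86.2, 62.8)
3.1417 [0.53193017 0.01780765 0.25001213] [-1.86900406e-01  3.15833009e-01  1.44446570e+00  1.50349457e-04
  1.38131719e+00  2.86318624e-01]
```

View pics/w1.png

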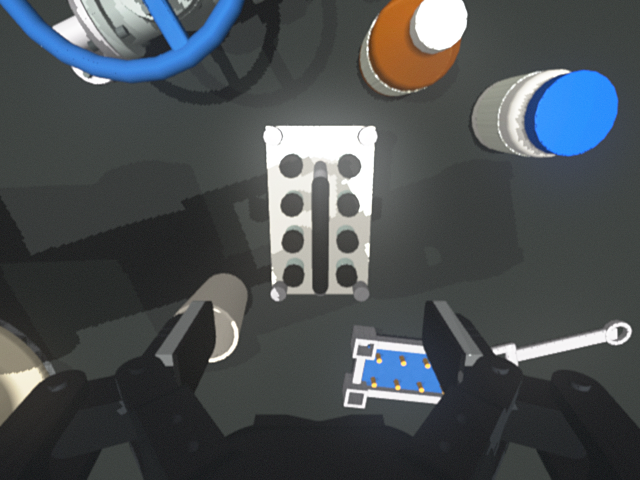

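The wrist view shows the rack at (320,212), bar vertical and centred between the fingers, and nothing near them. I'll grasp and lift now.

```bash
python3 - <<'E'
from h import *
r=np.radians(62.9)
arm.move_straight([.5331,.0165,.165],.12,[np.pi,0,r])
print(arm.move_straight([.5331,.0165,.137],.06,stop_force=10))
print(arm.gripper_to(0)); s=arm.sense(); print(s["gripper_width"],s["grip_force"],s["tool_pos"])
arm.move_straight([.5331,.0165,.27],.12)
b=np.radians(-34.5)
arm.move_ptp([.5325,-.2345,.27],[np.pi,0,b])
arm.dwell(.3)
s=arm.sense(); print(s["t"],s["tool_pos"],s["tcp_rot"],s["contact_force"],s["gripper_width"],s["grip_force"])
T=s["tool_pos"]
for n in ("top","side"):
    im,d=arm.grab_frame(n); cv2.imwrite(f"pics/{n}1.png",im); np.save(f"pics/{n}1.npy",d); P=cloud(d,*cam(n)); P[d==0]=9
    for z in (.22,.225,.23): print(n,"plate",rect(P,T,.1,z-.005,z+.009))
    print("bay",rect(P,T,.11,.023,.036))
E
```

```text
False
False
0.1148592517190567 58.41901123523712 [0.53298504 0.01657756 0.13712342]
8.025 [ 0.53263804 -0.23400239  0.27007569] [-3.14158609e+00 -3.90579063e-05 -6.00960823e-01] [-0.25402751  0.33977433 -7.63890975] 0.11567417286500016 58.400012254714966
top plate (26, array([ 519.6, -186.9]), 70.3, 27.1, -32.9)
top plate (564, array([ 532.2, -199.1]), 106.2, 32.5, -34.4)
top plate (579, array([ 532.2, -199.1]), 106.2, 32.5, -34.4)
bay (213, array([ 554.1, -202.1]), 158.3, 56.4, -21.4)
side plate (257, array([ 526.4, -270.3]), 165.2, 69.2, -6.8)
side plate (2470, array([ 531.6, -234.4]), 146.7, 89.5, -34.2)
side plate (2785, array([ 531.6, -234.4]), 146.7, 89.5, -34.2)
bay (920, array([ 531.2, -235. ]), 158.5, 101.5, -34.0)
```

```bash
python3 - <<'E'
from h import *
b=np.radians(-34.3); x,y=.5324,-.2344
arm.move_straight([x,y,.172],.1,[np.pi,0,b])
hit=arm.move_straight([x,y,.1435],.02,stop_force=12)
arm.dwell(.2)
s=arm.sense(); print(hit,s["t"],s["tool_pos"],s["contact_force"],s["ft_torque"],s["grip_force"])
im,d=arm.grab_frame("side"); cv2.imwrite("pics/side2.png",im[300:440,240:460].repeat(3,0).repeat(3,1))
P=cloud(d,*cam("side")); P[d==0]=9; print(rect(P,(x,y),.1,.085,.125))
m=(np.hypot(P[...,0]-x,P[...,1]-y)<.1)&(P[...,2]>.08)&(P[...,2]<.135); print(np.histogram(P[m][:,2],11,(.08,.135)))
E
```

```text
True 10.7583 [ 0.53244794 -0.23421445  0.14507267] [-0.02795751  1.91905053  6.10092969] [0.06416215 0.17808977 0.01574956] 59.892337918281555
(3555, array([ 531.4, -234.6]), 146.0, 90.6, -34.3)
(array([ 147,  114,   37,   46,  148, 2285,  290,  322,  313,  221,  562]), array([0.08 , 0.085, 0.09 , 0.095, 0.1  , 0.105, 0.11 , 0.115, 0.12 ,
       0.125, 0.13 , 0.135]))
```

View pics/side2.png

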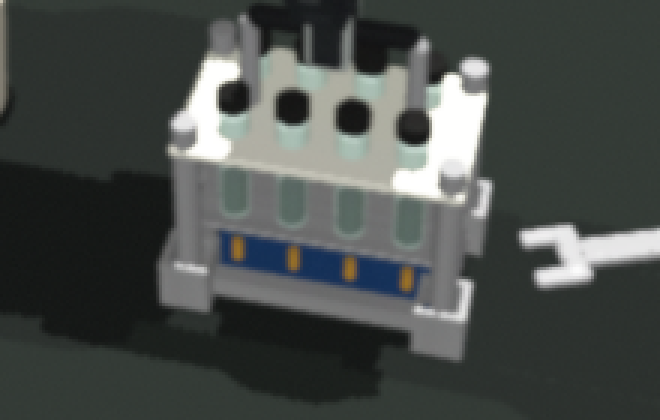

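The posts are seated in the sockets and the TCP is at the expected home height of 0.145. I'll release, then take a closer look at the valve.

```bash
python3 - <<'E'
from h import *
arm.gripper_to(1.0); arm.dwell(.3)
s=arm.sense(); print(s["t"],s["gripper_width"],s["grip_force"],s["contact_force"])
x,y=s["tool_pos"][:2]
arm.move_straight([x,y,.27],.12)
im,d=arm.grab_frame("side"); P=cloud(d,*cam("side")); P[d==0]=9; print("rack",rect(P,(x,y),.1,.098,.109))
# look at the wheel from above: camera is 77 mm along tool +x
th=-.5
arm.move_ptp([.46,.20,.33],[np.pi,0,th])
c=cam("wrist"); im,d=arm.grab_frame("wrist"); cv2.imwrite("pics/w3.png",im); np.save("pics/w3.npy",d); P=cloud(d,*c); P[d==0]=9
m=(np.hypot(P[...,0]-.51,P[...,1]-.228)<.1)&(P[...,2]>.14)&(P[...,2]<.163)
(cx,cy),rr=cv2.minEnclosingCircle((P[m][:,:2]*1000).astype(np.float32)); print("circle",cx,cy,rr)
q=P[m][:,:2]-np.array([cx,cy])/1000; r=np.hypot(*q.T); k=(r>.035)&(r<.06); a=np.arctan2(q[k,1],q[k,0])
print("spoke",np.degrees(np.angle(np.mean(np.exp(3j*a)))/3))
hsv=cv2.cvtColor(im,cv2.COLOR_BGR2HSV); near=(np.hypot(P[...,0]-cx/1000,P[...,1]-cy/1000)<.032)&(P[...,2]>.155)
col={}
for n,lo,hi in(("red",0,10),("yel",20,35)):
    f=near&(hsv[...,0]>=lo)&(hsv[...,0]<=hi)&(hsv[...,1]>150)&(hsv[...,2]>90); col[n]=P[f].mean(0); print(n,f.sum(),col[n])
v=col["red"]-col["yel"]; print("bar yaw",np.degrees(np.arctan2(v[1],v[0])),arm.sense()["t"])
E
```

```text
11.825 0.999941283268305 0.0 [-0.00890897  0.32824076 -0.09047328]
rack (2308, array([ 531.9, -233.8]), 146.1, 91.1, -34.2)
circle 512.0690307617188 228.92581176757812 79.68350219726562
spoke 31.50021521170397
red 9 [0.50596088 0.25578264 0.39046024]
yel 136 [0.49597447 0.22986786 0.16915451]
bar yaw 68.92554631310566 14.7583
```

View pics/w3.png

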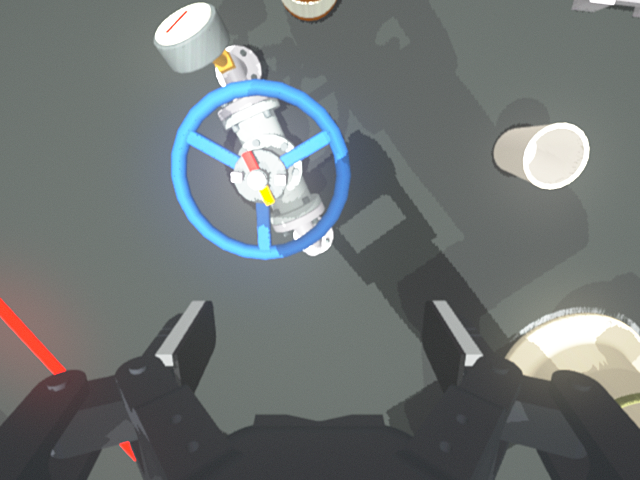

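The wrist view shows the wheel hub at (258,176), with the red end of the bar at (250,159), the yellow end at (267,196), and clear windows between the spokes. Next I'll check reachability and insert the closed fingers behind the spoke that sits at 31.5°.

```bash
cat >> h.py <<'E'
C=np.array([.5119,.229]); RAD=.046
def pose(th,z):  # th in deg
    t=np.radians(th); return [C[0]+RAD*np.cos(t),C[1]+RAD*np.sin(t),z],[np.pi,0,t-.42]
def push(a,b,z=.132,step=15,feed=.05):
    for th in np.linspace(a,b,int(np.ceil(abs(b-a)/step))+1)[1:]:
        p,o=pose(th,z); arm.move_straight(p,feed,o)
def spokes(n,save=None):
    c=cam(n); im,d=arm.grab_frame(n); P=cloud(d,*c); P[d==0]=9
    if save: cv2.imwrite(save,im)
    g=(np.hypot(*(P[...,:2]-C).transpose(2,0,1))<.1)&(P[...,2]>.143)&(P[...,2]<.158)
    # blue only
    hsv=cv2.cvtColor(im,cv2.COLOR_BGR2HSV); g&=(hsv[...,0]>95)&(hsv[...,0]<125)&(hsv[...,1]>100)
    q=P[g][:,:2]-C; r=np.hypot(*q.T); k=(r>.034)&(r<.06); a=np.arctan2(q[k,1],q[k,0])
    return round(np.degrees(np.angle(np.mean(np.exp(3j*a)))/3),1),int(k.sum()),[int(v) for v in np.histogram(np.degrees(a),24,(-180,180))[0]]
E
python3 - <<'E'
from h import *
c=cam("wrist"); im=cv2.imread("pics/w3.png")
A=atz((250,159),.17,*c);B=atz((267,196),.17,*c); print("bar yaw",np.degrees(np.arctan2(*(A-B)[1::-1])),A,B, spokes("top"))
for th in range(-30,281,30):
    p,o=pose(th,.132); q=arm.inverse_kinematics(p,o); print(th,None if q is None else np.round(q,2)[[0,4,5]])
arm.gripper_to(0)
p,o=pose(-28,.25); arm.move_ptp(p,o)
p,o=pose(-28,.132); print("hit",arm.move_straight(p,.08,stop_force=6))
print(arm.sense()["t"],arm.sense()["tool_pos"],arm.sense()["contact_force"])
print(spokes("top","pics/top3.png"),spokes("side"))
E
```

```text
bar yaw -6.49689899597829 [0.52919162 0.22585819 0.17      ] [0.49568727 0.22967369 0.17      ] (np.float64(30.8), 116, [0, 0, 0, 0, 0, 50, 59, 0, 0, 0, 0, 0, 0, 7, 0, 0, 0, 0, 0, 0, 0, 0, 0, 0])
-30 [0.16 1.17 2.67]
0 [0.2  1.19 2.19]
30 [0.24 1.2  1.7 ]
60 [0.27 1.19 1.21]
90 [0.29 1.16 0.71]
120 [0.29 1.13 0.19]
150 [ 0.27  1.11 -0.36]
180 [ 0.23  1.09 -0.92]
210 [ 0.18  1.09 -1.49]
240 [ 0.15  1.1  -2.05]
270 [ 0.13  1.12 -2.59]
hit False
17.7583 [0.55272403 0.20744968 0.13244618] [ 1.49601087 -0.1331865  -0.1389542 ]
(np.float64(31.2), 43, [0, 0, 0, 0, 0, 17, 26, 0, 0, 0, 0, 0, 0, 0, 0, 0, 0, 0, 0, 0, 0, 0, 0, 0]) (np.float64(32.8), 115, [0, 0, 0, 0, 0, 27, 11, 0, 0, 0, 0, 0, 0, 2, 0, 0, 0, 0, 0, 0, 0, 9, 65, 1])
```

```bash
python3 - <<'E'
from h import *
push(-28,62)
s=arm.sense(); print(s["t"],s["contact_force"],"spoke mod120",spokes("top"),spokes("side"))
for a,b in((62,92),(92,122),(122,152)):
    push(a,b); s=arm.sense(); print(b,round(s["t"],2),s["contact_force"].round(1),s["ft_torque"].round(2),spokes("top")[:2],spokes("side")[:2])
spokes("top","pics/top4.png")
i=cv2.imread("pics/top4.png"); cv2.imwrite("pics/top4c.png",cv2.resize(i[190:370,90:290],None,fx=3,fy=3))
E
```

```text
20.3083 [-0.60116857  0.37577231 -0.59843621] spoke mod120 (np.float64(-30.7), 216, [0, 63, 45, 0, 0, 0, 0, 0, 0, 55, 53, 0, 0, 0, 0, 0, 0, 0, 0, 0, 0, 0, 0, 0]) (np.float64(-31.5), 157, [0, 20, 48, 0, 0, 0, 0, 0, 0, 63, 14, 0, 0, 0, 0, 0, 0, 2, 10, 0, 0, 0, 0, 0])
92 21.23 [-0.9 -0.3 -0.2] [ 0.01 -0.04  0.01] (np.float64(0.5), 256) (np.float64(0.1), 154)
122 22.14 [ 4.   2.6 -1.1] [ 0.45 -0.68  0.01] (np.float64(27.7), 294) (np.float64(27.7), 169)
152 23.06 [ 2.7  3.8 -0.3] [ 0.61 -0.43  0.03] (np.float64(58.2), 197) (np.float64(57.2), 150)
```

View pics/top4c.png

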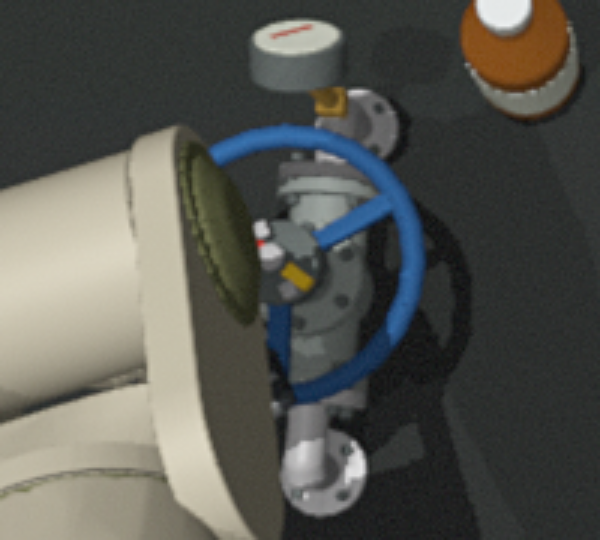

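The crop shows the bar turned roughly 55° counterclockwise from its start, with yellow at (298,275) and red at (262,243). That fits slack taken up near spoke angle 121°. I'll carry on to half a turn.

```bash
python3 - <<'E'
from h import *
push(152,260)
s=arm.sense(); print(s["t"],s["contact_force"].round(1),spokes("top")[:2],spokes("side")[:2])
push(260,273.5)
print(spokes("top")[:2],spokes("side")[:2])
push(273.5,262)          # back off the spoke
p,o=pose(262,.28); arm.move_straight(p,.12)
arm.move_ptp([.42,.13,.33],[np.pi,0,0.3])
im,d=arm.grab_frame("wrist")
print(spokes("top","pics/top5.png"),spokes("wrist","pics/w5.png")[:2],arm.sense()["t"])
i=cv2.imread("pics/top5.png"); cv2.imwrite("pics/top5c.png",cv2.resize(i[190:370,90:290],None,fx=3,fy=3))
E
```

```text
26.275 [-4.1  0.7  0.6] (np.float64(nan), 0) (np.float64(45.0), 153)
(np.float64(nan), 0) (np.float64(58.8), 125)
(np.float64(nan), 0, [0, 0, 0, 0, 0, 0, 0, 0, 0, 0, 0, 0, 0, 0, 0, 0, 0, 0, 0, 0, 0, 0, 0, 0]) (np.float64(58.4), 1446) 31.8833
  return _methods._mean(a, axis=axis, dtype=dtype,
  ret = ret.dtype.type(ret / rcount)
```

View pics/w5.png

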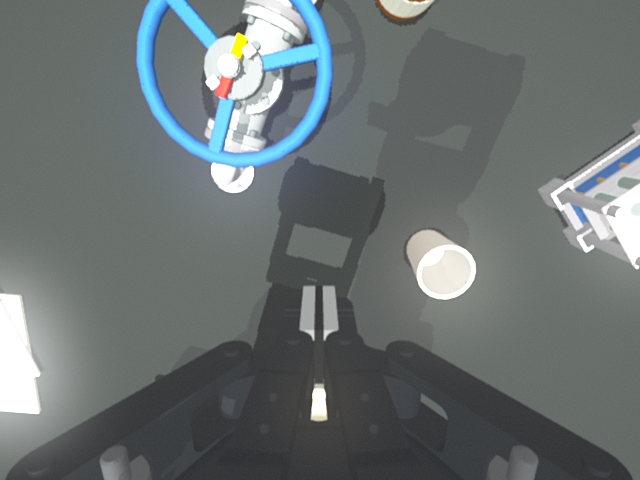

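The bar is reversed, with red at (223,88) and yellow at (239,45). Before handing in, I'll measure its angle and check that the rack is seated.

```bash
python3 - <<'E'
from h import *
c=cam("wrist"); A=atz((223,88),.17,*c);B=atz((239,45),.17,*c); a=np.degrees(np.arctan2(*(A-B)[1::-1])); print("bar",a,"stem",(a+6.5)%360)
im,d=arm.grab_frame("side"); P=cloud(d,*cam("side")); P[d==0]=9; print("rack",rect(P,(.532,-.234),.1,.098,.109))
arm.dwell(.3); s=arm.sense(); print(s["t"],s["contact_force"])
print(arm.hand_in())
E
```

```text
bar 171.48663520176098 stem 177.98663520176098
rack (2303, array([ 531.5, -234.9]), 145.9, 89.7, -34.1)
32.2333 [ 0.66049879  0.79818851 -0.11499738]
the job is handed in; nothing more can be done
None
```

The job is handed in, with no verdict returned: the rack is released and seated in all four bay sockets, the stem measures about 178° open, the arm is clear, and it took about 32 s of the 72 s allowed.

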